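Hold the spare hinge pin through the drone arm that lacks one

TASK

One of the two drone-arm hinges already has its black-gripped pin; take the orange-gripped pin from the wooden holder and thread it down through the upper and then the lower bushing of the hinge that has none. Stop with the tip out below the lower bushing and about 10 mm of gap left between the pin's collar and the upper bushing, so that I can slip the washer under it later, and finish still gripping the pin there, holding it still; do not let go. Leave the fitted pin and everything else on the bench where it is.

Things in the scene. Friction and masses are not known exactly. Their poses are not given: they have to be found in the camera images.
- pin_grip (a point): the spare hinge pin with an ORANGE grip, loose, 90 g or so: a 10 mm steel shaft 100 mm long whose lowest 8 mm taper to a 4 mm tip, then a steel collar 20 mm across and 6 mm thick, then a round grip 16 mm across and 50 mm tall; 156 mm overall. It stands upright, tip down, in the middle hole of the wooden holder. Point on its axis in the grip, 28 mm above the collar's top and 134 mm above the tip; z along the pin, towards the grip
- pin_tip (a point): tip (lower end) of the orange pin's shaft, on its axis; z along the pin, towards the grip
- holder: fixed wooden block, 50 x 90 x 55 mm high, with three holes 11 mm wide and 50 mm deep in its top, at its centre and 30 mm either way along its y; origin at the centre of its underside. The orange pin's tip stands 5 mm above the bench in the middle hole; lift the pin more than 50 mm to free it
- fitted_pin_grip (a point): the pin already fitted, BLACK grip, loose, same sizes as the orange one, standing in one of the two hinges with its collar resting on the upper bushing. Point on its axis, 28 mm above the collar's top (154 mm above the bench)
- hinge_red_bore (a point): hinge of the red-striped drone arm: centre of the TOP face of its upper bushing, 120 mm above the bench; z up along the vertical bore. Two coaxial brass bushings, 28 mm outside, 12.5 mm bore: upper 105 to 120 mm, lower 45 to 60 mm above the bench, nothing between; base plate below, its top at 10 mm
- hinge_gold_bore (a point): hinge of the yellow-striped drone arm: centre of the TOP face of its upper bushing, 120 mm above the bench; z up along the vertical bore. Two coaxial brass bushings, 28 mm outside, 12.5 mm bore: upper 105 to 120 mm, lower 45 to 60 mm above the bench, nothing between; base plate below, its top at 10 mm
- hinge_red: fixed service stand of the red-striped drone arm's hinge; origin on the bench under the bore axis, z up, x towards the arm. Post 18 x 20 mm centred at x = 44 mm, no higher than the upper bushing; behind it a white arm with red stripes ends in a motor at x = 172 mm, 100 mm high. Yaw within 0.5 rad
- hinge_gold: fixed service stand of the yellow-striped drone arm's hinge; origin on the bench under the bore axis, z up, x towards the arm. Post 18 x 20 mm centred at x = 44 mm, no higher than the upper bushing; behind it a white arm with yellow stripes ends in a motor at x = 172 mm, 100 mm high. Yaw within 0.5 rad
- screwdriver_grip (a point): loose black-handled screwdriver, 160 mm, lying on the bench; point at the middle of its handle
- phone_mid (a point): loose black phone shell lying flat, 66 x 135 x 9 mm; point at its centre
- battery_mid (a point): loose yellow battery pack with a black band, 60 x 35 x 22 mm; point at its centre
- flux_mid (a point): loose standing bottle with a red cap, 36 mm across, 75 mm tall; point at its centre
- motor_mid (a point): loose small aluminium motor standing on the bench, 28 mm across, 32 mm tall with shaft; point 11 mm above the bench on its axis
- washer_mid (a point): loose steel washer, 26 mm outside, 3 mm thick, lying flat on the base plate of the hinge that has no pin, under its bore; its top is 13 mm above the bench; point at its centre

How it is judged:
By the outcome, as a careful person would: the job done as asked, in the order asked, and still so for the second after the job is handed in, while the arm keeps its last pose, push and grip.
It also fails if it takes over 48 s, if anything falls off the work surface, if the arm or the gripper's body presses on something with over 40 N, if the wrist force passes 120 N, or if a joint passes its speed limit or range.

ROBOT

A 6-joint arm with a two-finger parallel gripper is mounted at the origin on the work surface. World frame = base frame: x ahead of the robot, y to its left, z up, the work surface at z = 0. Lengths are in mm, angles in rad, forces in N, time in s.
With the tool pointing down it reaches from about 400 to 925 mm from the base axis. Payload 12.5 kg.
Tool frame: the origin (TCP) lies midway between the tips of the shut fingers; the grasp point (between the pads) lies 19 mm behind it; z points along the fingers, y is the line along which they close (so a half turn about z gives the same grasp; the last joint's range is limited). The gripper opens to 95 mm and grips with 3 to 60 N. Pads are 20 mm wide; open, the fingers measure 119 mm over their backs; the gripper's body (75 mm by 180 mm) begins 59 mm behind the grasp point.
Start: joints at [1.189, 0.491, 1.559, -0, 1.092, -0.106], TCP at [170.181, 601.405, 190.661] pointing down, gripper open.
Joint ranges: [-3.1, 3.1], [-0.84, 2.19], [0.05, 2.79], [-1.13, 4.28], [0.06, 2.93], [-2.69, 2.69]. Speed limits (rad/s): [2.22, 2.22, 2.79, 3.14, 3.14, 3.14].

INTERFACE

Orientations are given as [roll, pitch, yaw] about the fixed x, y, z axes, in that order (R = Rz(yaw) Ry(pitch) Rx(roll)).
In Python, from cell import readout, eyes, env gives the robot as it stands.
- The arm moves only by the tool move_arm, never from a script. Its argument "plan" is a list of rows, each a list of 3 entries, a list of its own where there are three numbers: the turn, a rotation vector about the tool's x, y, z in degrees, then the shift along the tool's x, y, z in m, then the gripper command: -1 is shut, 1 is fully open, values between are in proportion. In form: [[[ax, ay, az], [x, y, z], jaw], ...]. A call has 1 to 5 rows; each row is the pose to reach, as a shift and turn from the pose commanded when the call began, along the tool's axes at that moment; what a row does not reach only later rows make up. A row lasts 1/8 s, in which the tool goes at most 62.5 mm and 10.7 degrees, less where a joint would pass 70% of its speed; a pose out of reach is approached as far as the arm can. A call with a gripper value outside its range is refused whole. The fingers move at their own pace and stop on an object; the grip force is fixed at half the most. Time passes only in rows, so rows that repeat a pose let the fingers close. It gives the time, the measured TCP pose, the force, the opening and the grip force at its end, in the units of the state.
- readout.state(): the state, without advancing time (a new reading comes with each control period).
- eyes.read_camera(name): name is "scene" or "top"; returns a dict with "img" (480x640x3 uint8, red, green, blue), "K" (3x3 intrinsics, pixels), "dist" ([k1, k2, p1, p2, k3] as OpenCV has them; the pictures are not rectified), "extrinsics" (4x4, takes a point from camera to world coordinates). Camera axes: x right, y up, looking along -z (the intrinsics and any distortion apply to the point x, -y, -z); pixel columns grow to the right and rows downward; lengths in mm; the calibration is good to about 2 mm. A picture is of the moment at which its call begins. There is no depth.
- env.job_done(): hands the job in; it is judged then, once.
Trained networks look in a picture, given as the dict that the camera call returned (one of the last four; its "shot" number tells which), for a name from the list of things; names that differ only in an ending like _2 or _b are one class to them, and where a whole thing is asked for, a point or a joint stands for the part that bears it (a point fixed in the world has none). Each returns a list of dicts, best first, with "score" (0 to 1); they miss things now and then, are a little off and sometimes report something else, mostly with a low value. They report only what shows in the picture. A call takes as long as a camera call.
- eyes.cut_out(picture, name): "mask" (480x640 bool, what is visible of it) and "uv" ([column, row] in pixels, amid what is visible of it).
The state is a dict: "t": time; "joints": joint angles; "qvel": joint speeds; "tau": joint torques, N m; "eef_pos": TCP position; "tcp_rot": TCP orientation; "ft_force": force on the tool from outside, world axes, zero at the start; "moment": the same for the moment, N m; "opening": opening from 0.0 (shut) to 1.0 (fully open); "grip_force": force on a finger pad.
Only numpy, scipy, OpenCV 4.12 (cv2) and the standard library are available. Lean on these libraries where they do the work, as an engineer would, in place of code of your own. Each camera call takes 0.05 s, during which the arm holds its last target. There are 200 camera calls.

## Working session

There is one attempt and no reset: what is moved stays moved. The work goes in short steps, Python scripts to look and compute and a tool call to move; the robot and the scene stay as the last step left them, time stands still between calls to the robot, and variables do not carry over. Pictures are saved under pics/ and viewed, at most 10 in all, crops included, and the job is handed in when it is done.

Besides the shell and the picture viewer there is one more tool, called after "Call:" as name([rows], argument=value, ...), one row to a line, values as JSON. move_arm: Moves the arm, as the interface text tells. Its arguments: {"type":"object","properties":{"plan":{"type":"array","items":{"type":"array"}}},"required":["plan"]}

```bash
ls; mkdir -p pics
cat > h.py <<'E'
import numpy as np, cv2
from cell import readout, eyes, env
def proj(c,P):
    T=np.linalg.inv(c["extrinsics"]);F=np.diag([1.,-1,-1])
    X=(np.atleast_2d(P)@T[:3,:3].T+T[:3,3])@F
    return cv2.projectPoints(X,np.zeros(3),np.zeros(3),np.array(c["K"],float),np.array(c["dist"],float))[0].reshape(-1,2)
def ray(c,uv):
    p=cv2.undistortPoints(np.array(uv,float).reshape(1,1,2),np.array(c["K"],float),np.array(c["dist"],float)).ravel()
    E=np.array(c["extrinsics"]);return E[:3,3],E[:3,:3]@np.array([p[0],-p[1],-1])
def atz(c,uv,z):
    o,d=ray(c,uv);return o+d*(z-o[2])/d[2]
def save(c,n,img=None):
    cv2.imwrite("pics/"+n,cv2.cvtColor(c["img"] if img is None else img,cv2.COLOR_RGB2BGR))
E
python3 - <<'E'
from h import *
np.set_printoptions(precision=1,suppress=True)
print(readout.state())
for n in ("scene","top"):
    c=eyes.read_camera(n);save(c,n+"0.png");print(n,c["extrinsics"],c["K"][0][0],c["dist"])
    for k in ["pin_grip","fitted_pin_grip","hinge_red_bore","hinge_gold_bore","holder","hinge_red","hinge_gold","flux_mid","motor_mid"]:
        for d in eyes.cut_out(c,k)[:2]:
            print(k,round(d["score"],2),np.array(d["uv"]),d["mask"].sum(),[atz(c,d["uv"],z) for z in (120,154)])
E
```

```text
pics
{'t': 0.0, 'joints': array([ 1.2,  0.5,  1.6,  0. ,  1.1, -0.1]), 'qvel': array([ 0., -0.,  0., -0., -0.,  0.]), 'tau': array([  0. , -61.3, -25.8,   0.1,   0. ,  -0. ]), 'eef_pos': array([170.1, 601.1, 190. ]), 'tcp_rot': array([-3.1, -0. ,  2.9]), 'ft_force': array([ 0.3,  0.5, -0.8]), 'moment': array([-0.,  0.,  0.]), 'grip_force': 0.0, 'opening': 1.0006108379751322}
scene [[   0.3   -0.5    0.8 1530. ]
 [   1.     0.2   -0.3 -321.6]
 [   0.     0.8    0.6  814.5]
 [   0.     0.     0.     1. ]] 603.9532512059502 [-0.1  0.   0.   0.   0. ]
pin_grip 0.74 [308.  216.1] 254 [array([434.2, -14.5, 120. ]), array([487.9, -29.5, 154. ])]
fitted_pin_grip 0.48 [264.6 249.7] 230 [array([ 534.8, -134.4,  120. ]), array([ 583.5, -143.6,  154. ])]
hinge_red_bore 0.61 [270.9 315.5] 2255 [array([ 736.2, -167.9,  120. ]), array([ 775. , -175.4,  154. ])]
hinge_gold_bore 0.61 [307.  216.5] 260 [array([435.2, -17.1, 120. ]), array([488.8, -32. , 154. ])]
hinge_gold_bore 0.58 [405.9 286.9] 2709 [array([729.3,  91.3, 120. ]), array([768.5,  71.1, 154. ])]
holder 0.73 [306.7 249.2] 1398 [array([5
[... 1276 characters left out ...]
20.7, -14.5, 154. ])]
hinge_red 0.7 [401. 195.] 2296 [array([ 591.1, -133. ,  120. ]), array([ 582.6, -128.7,  154. ])]
hinge_red 0.64 [270.3 197.1] 2220 [array([581. , 147.1, 120. ]), array([572.8, 142. , 154. ])]
hinge_gold 0.66 [269.1 196.7] 2167 [array([581.9, 149.8, 120. ]), array([573.6, 144.6, 154. ])]
hinge_gold 0.62 [494.2 265.5] 1570 [array([ 443.7, -329.3,  120. ]), array([ 440.2, -318.3,  154. ])]
flux_mid 0.85 [174.1 230. ] 276 [array([505.1, 352.3, 120. ]), array([499.5, 340.2, 154. ])]
motor_mid 0.59 [331.2 208.8] 116 [array([557.8,  15.6, 120. ]), array([550.4,  15. , 154. ])]
motor_mid 0.48 [492.5 261.9] 1651 [array([ 451.2, -325.8,  120. ]), array([ 447.4, -315. ,  154. ])]
```

View pics/scene0.png

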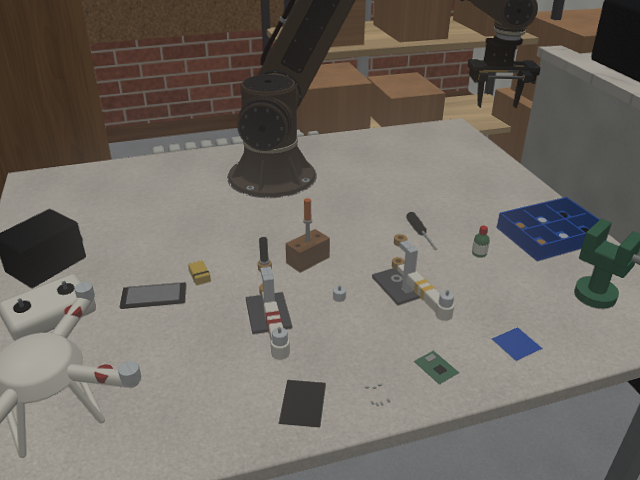

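View pics/top0.png

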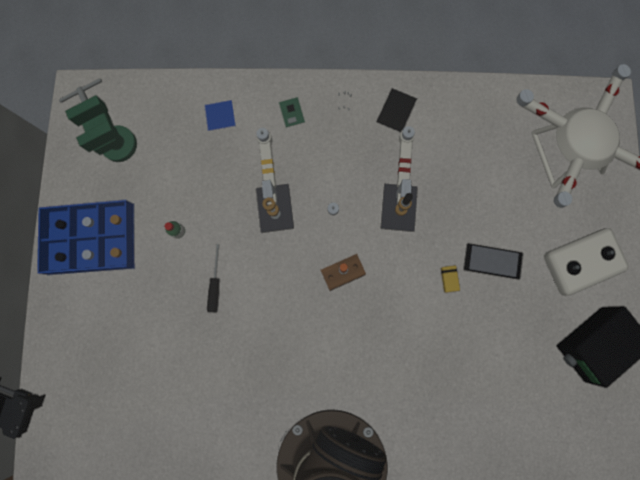

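Run:
```python
from h import *
np.set_printoptions(precision=1,suppress=True)
def tri(a,b):
    A=[];B=[]
    for o,d in (a,b):
        d=d/np.linalg.norm(d);M=np.eye(3)-np.outer(d,d);A.append(M);B.append(M@o)
    x=np.linalg.lstsq(np.vstack(A),np.hstack(B),rcond=None)[0]
    return x,[np.linalg.norm(M@x-q) for M,q in zip(A,B)]
s=eyes.read_camera("scene");t=eyes.read_camera("top")
for k in ["pin_grip","fitted_pin_grip"]:
    u=[eyes.cut_out(c,k)[0] for c in (s,t)]
    print(k,*tri(ray(s,u[0]["uv"]),ray(t,u[1]["uv"])))
    for d in u:
        v,h=np.nonzero(d["mask"]);print(h.min(),h.max(),v.min(),v.max())
a=cv2.resize(s["img"][225:285,375:425],None,fx=8,fy=8,interpolation=cv2.INTER_CUBIC)
b=cv2.resize(t["img"][185:245,250:300],None,fx=8,fy=8,interpolation=cv2.INTER_CUBIC)
save(s,"crop1.png",cv2.convertScaleAbs(np.hstack([a,b]),alpha=1.5))
```

```text
pin_grip [433.8 -13.9 118.3] [np.float64(0.8677339751242683), np.float64(0.8677339751243057)]
304 311 200 240
339 347 264 273
fitted_pin_grip [ 433.3 -183.4   74.3] [np.float64(62.849505268661616), np.float64(62.84950526866145)]
259 268 238 265
442 458 267 290
```

View pics/crop1.png

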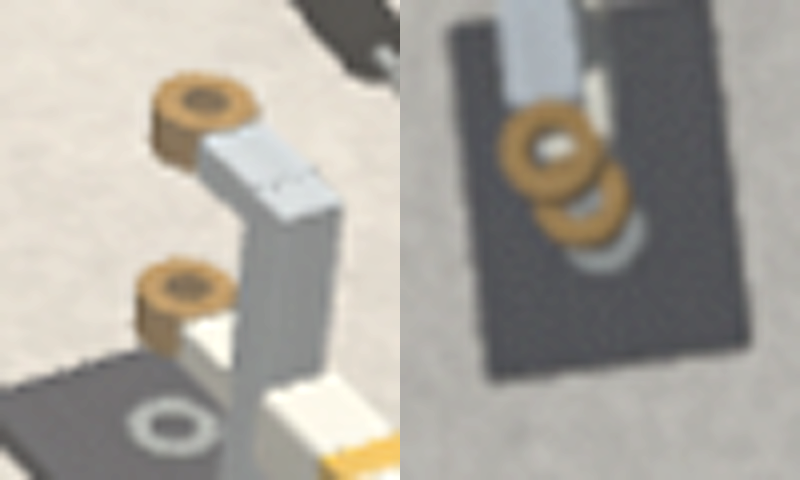

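Run:
```python
from h import *
np.set_printoptions(precision=1,suppress=True)
s=eyes.read_camera("scene");t=eyes.read_camera("top")
f=lambda x,y,a,b:((x+.5)/8-.5+a,(y+.5)/8-.5+b)
for n,p,q,z in (("up",(205,99),(151,151),120),("low",(188,286),(183,199),60),("wash",(174,426),(208,230),13)):
    print(n,atz(s,f(*p,375,225),z),atz(t,f(*q,250,185),z))
# orange pin: orange pixels extents
for c in (s,t):
    d=eyes.cut_out(c,"pin_grip")[0];I=c["img"].astype(int);v,h=np.nonzero(d["mask"]&(I[...,0]>1.6*I[...,2])&(I[...,0]>I[...,1]*1.3))
    print(h.mean(),v.mean(),h.min(),h.max(),v.min(),v.max(),len(h),atz(c,(h.mean(),v.mean()),137),atz(c,(h.mean(),v.mean()),155))
    print(proj(c,[[431,-14,161],[431,-14,111]]))
print(readout.state()["tcp_rot"])
```

```text
up [569.3 148.1 120. ] [567.  150.5 120. ]
low [569.7 148.   60. ] [566.9 150.   60. ]
wash [570.  147.6  13. ] [567.7 149.   13. ]
306.7923076923077 209.5 304 310 199 219 130 [433.6 -16.9 137. ] [462.8 -25.  155. ]
[[307.7 199.2]
 [307.8 218.8]]
342.89130434782606 267.3695652173913 340 346 264 271 46 [431.6 -11.6 137. ] [429.9 -11.5 155. ]
[[344.2 266.6]
 [343.9 268.8]]
[3.1 0.  2.9]
```

```bash
cat >> h.py <<'E'
from scipy.spatial.transform import Rotation as Ro
def to(p,yaw=None):
    s=readout.state();R=Ro.from_euler("xyz",s["tcp_rot"])
    print("pos",s["eef_pos"].round(1),"rot",s["tcp_rot"].round(4),"t",round(s["t"],2),"shift m",(R.inv().apply(np.array(p)-s["eef_pos"])/1000).round(4))
    if yaw is not None: print("turn deg",np.degrees((R.inv()*Ro.from_euler("xyz",[np.pi,0,yaw])).as_rotvec()).round(2))
E
python3 -c "
from h import *
to([370,360,200],2.866);to([432.5,-14,200],np.pi)"
```

```text
pos [170.2 601.4 190.7] rot [3.1415 0.     2.8658] t 1.5 shift m [-0.258  -0.1779 -0.0093]
turn deg [ 0.01  0.   -0.01]
pos [170.2 601.4 190.7] rot [3.1415 0.     2.8658] t 1.5 shift m [-0.42   -0.5207 -0.0094]
turn deg [ 1.00e-02  0.00e+00 -1.58e+01]
```

Call:
move_arm([
  [[0,0,-10],[-0.0516,-0.0356,-0.002],1],
  [[0,0,-15.8],[-0.1032,-0.0712,-0.004],1],
  [[0,0,-15.8],[-0.155,-0.107,-0.006],1],
  [[0,0,-15.8],[-0.206,-0.142,-0.008],1],
  [[0,0,-15.8],[-0.258,-0.178,-0.0093],1],
])

```text
t: 2.12
eef_pos: [370.4, 359.1, 200.2]
tcp_rot: [3.141, 0.001, -3.141]
ft_force: [0.8, 1.0, 1.1]
opening: 1.001
grip_force: 0.0
```

```bash
python3 -c "
from h import *
to([432.5,-14,200],np.pi)"
```

```text
pos [370.4 359.1 200.2] rot [ 3.1411e+00  6.0000e-04 -3.1415e+00] t 2.12 shift m [-6.210e-02 -3.731e-01  1.000e-04]
turn deg [0.03 0.04 0.01]
```

Call:
move_arm([
  [[0,0,0],[-0.0104,-0.0615,0],1],
  [[0,0,0],[-0.021,-0.123,0],1],
  [[0,0,0],[-0.031,-0.1845,0],1],
  [[0,0,0],[-0.042,-0.246,0],1],
  [[0,0,0],[-0.052,-0.307,0],1],
])

```text
t: 2.75
eef_pos: [421.4, 51.7, 200.2]
tcp_rot: [3.142, 0.001, -3.142]
ft_force: [1.3, -0.3, 0.2]
opening: 1.0
grip_force: 0.0
```

Call:
move_arm([
  [[0,0,0],[-0.0105,-0.034,0],1],
  [[0,0,0],[-0.0105,-0.067,0],1],
  [[0,0,0],[-0.0105,-0.067,0],1],
  [[0,0,0],[-0.0105,-0.067,0],1],
])

```text
t: 3.25
eef_pos: [431.7, -13.0, 200.0]
tcp_rot: [3.141, 0.0, 3.141]
ft_force: [-0.5, -0.7, -0.0]
opening: 0.999
grip_force: 0.0
```

```bash
python3 -c "
from h import *
to([432.5,-14,120],np.pi)
s=eyes.read_camera('scene');t=eyes.read_camera('top')
for c in (s,t):
  print(proj(c,readout.state()['eef_pos']))
a=cv2.resize(s['img'][165:245,280:330],None,fx=7,fy=7,interpolation=cv2.INTER_CUBIC)
b=cv2.resize(t['img'][225:305,310:370],None,fx=7,fy=7,interpolation=cv2.INTER_CUBIC)
save(s,'crop2.png',cv2.convertScaleAbs(np.hstack([a,b]),alpha=1.5))"
```

```text
pos [431.7 -13.  200. ] rot [3.1414e+00 1.0000e-04 3.1411e+00] t 3.25 shift m [-0.0008 -0.001   0.08  ]
turn deg [ 0.01  0.01 -0.03]
[[308.31542429 183.41853689]]
[[343.65614363 264.27319272]]
```

View pics/crop2.png

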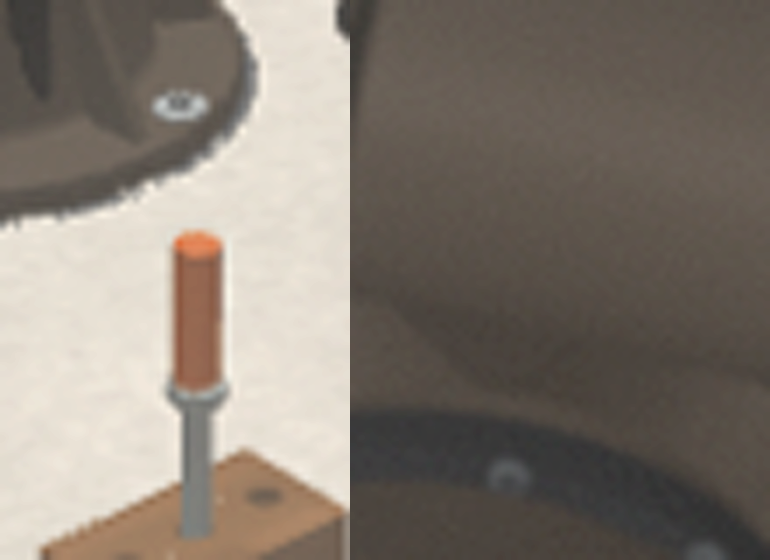

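```bash
python3 -c "
from h import *
s=eyes.read_camera('scene')
e=readout.state()['eef_pos']
print(proj(s,[e,e+[0,48,0],e-[0,48,0]]))
a=cv2.resize(s['img'][60:260,200:420],None,fx=3,fy=3,interpolation=cv2.INTER_CUBIC)
save(s,'crop3.png',cv2.convertScaleAbs(a,alpha=1.5))"
```

```text
[[308.31963682 183.4228831 ]
 [329.73146719 180.45952588]
 [286.50486632 186.4550606 ]]
```

View pics/crop3.png

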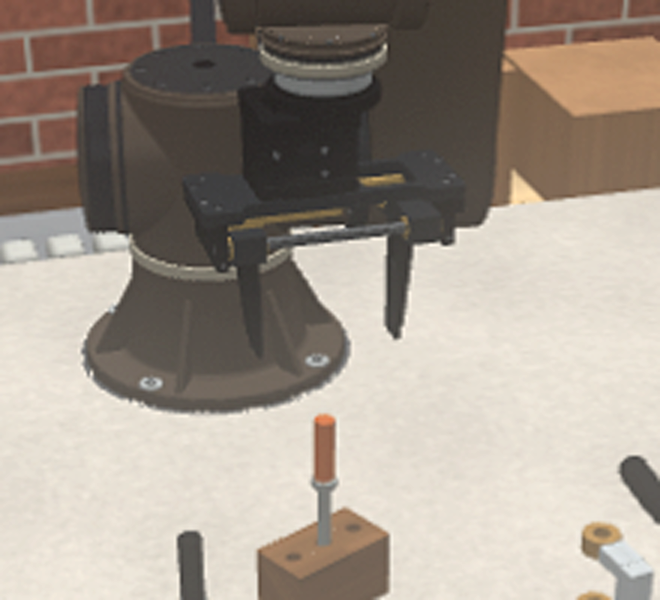

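Call:
move_arm([
  [[0,0,0],[-0.0005,-0.001,0.03],1],
  [[0,0,0],[-0.0005,-0.001,0.055],0.3],
  [[0,0,0],[-0.0005,-0.001,0.08],-0.2],
  [[0,0,0],[-0.0005,-0.001,0.08],-0.3],
  [[0,0,0],[-0.0005,-0.001,0.08],-0.4],
])

```text
t: 4.03
eef_pos: [432.7, -14.0, 120.6]
tcp_rot: [-3.142, 0.001, -3.141]
ft_force: [0.6, -0.4, 0.3]
opening: 0.637
grip_force: 0.0
```

```bash
python3 -c "
from h import *
s=eyes.read_camera('scene')
print(readout.state()['opening'])
to([432.5,-14,120])
a=cv2.resize(s['img'][150:250,260:350],None,fx=6,fy=6,interpolation=cv2.INTER_CUBIC)
save(s,'crop4.png',cv2.convertScaleAbs(a,alpha=2))"
```

```text
0.5940728470652207
pos [432.8 -14.1 120.8] rot [-3.1414e+00  1.4000e-03 -3.1411e+00] t 4.08 shift m [0.0003 0.0001 0.0008]
```

View pics/crop4.png

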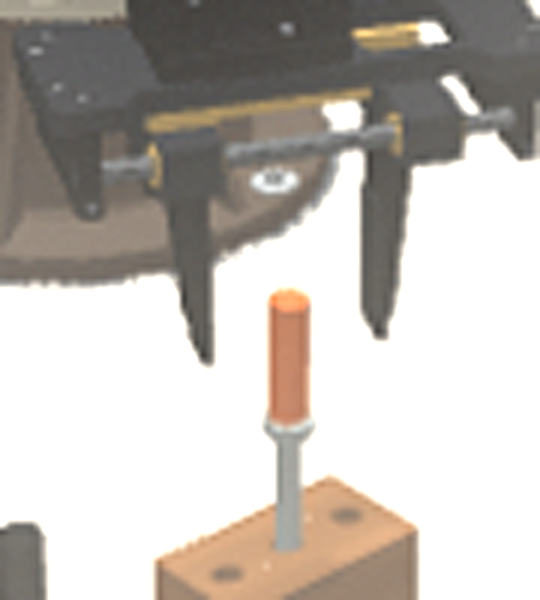

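```bash
python3 -c "
from h import *
s=eyes.read_camera('scene');t=eyes.read_camera('top')
for c in (s,t):
  R=Ro.from_euler('xyz',[3.1415,0,2.8658])
  e=np.array([170.2,601.4,190.7])
  print(proj(c,[e+R.apply([0,y,z]) for y in (48,-48) for z in (0,-20)]).round(1))
a=cv2.imread('pics/scene0.png')[50:120,455:555]; b=cv2.imread('pics/top0.png')[365:445,0:60]
a=cv2.resize(a,(700,490)); b=cv2.resize(b,(420,560))
cv2.imwrite('pics/c5.png',cv2.convertScaleAbs(np.hstack([a[:,:],b[:490,:]])[:,:],alpha=2)[:, :1120][:, ::1])
im=cv2.imread('pics/c5.png');cv2.imwrite('pics/c5.png',cv2.resize(im,(800,350)));print(proj(s,[[432.8,-14.1,120.8],[432.8,-14.1,140.8],[432,-14,111],[432,-14,161]]))
"
```

```text
[[512.5 114.5]
 [513.7 107.7]
 [478.6 114.2]
 [479.7 107.3]]
[[  8.8 380.5]
 [  2.1 381.8]
 [ 50.7 396.9]
 [ 44.7 398.5]]
[[307.98715376 215.44283497]
 [307.92724316 207.63025747]
 [307.96089105 219.0356683 ]
 [307.80978599 199.42510014]]
```

View pics/c5.png

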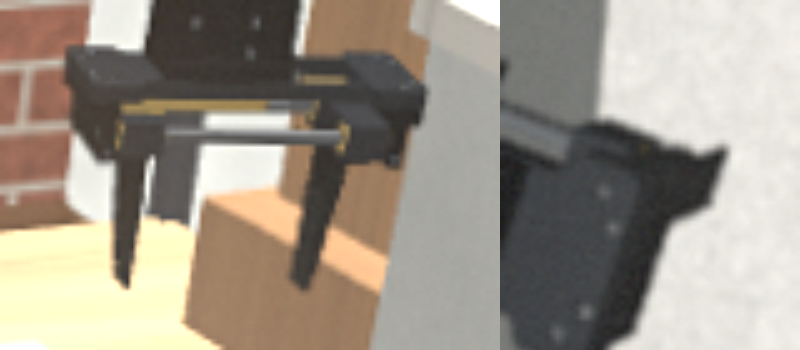

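Call:
move_arm([
  [[0,0,0],[0,-0.001,0.005],-0.5],
  [[0,0,0],[0,-0.001,0.005],-1],
  [[0,0,0],[0,-0.001,0.005],-1],
  [[0,0,0],[0,-0.001,0.005],-1],
  [[0,0,0],[0,-0.001,0.005],-1],
])

```text
t: 4.8
eef_pos: [432.3, -15.3, 114.9]
tcp_rot: [3.141, 0.0, 3.142]
ft_force: [0.6, -0.1, 0.4]
opening: 0.162
grip_force: 30.0
```

Call:
move_arm([
  [[0,0,0],[0,0,0],-1],
  [[0,0,0],[0,0,0],-1],
  [[0,0,0],[0,0,0],-1],
])

```text
t: 5.18
eef_pos: [432.3, -15.3, 114.9]
tcp_rot: [3.142, 0.0, 3.142]
ft_force: [0.4, -0.3, 0.2]
opening: 0.16
grip_force: 30.0
```

Call:
move_arm([
  [[0,0,0],[0,0,-0.02],-1],
  [[0,0,0],[0,0,-0.05],-1],
  [[0,0,0],[0,0,-0.08],-1],
  [[0,0,0],[0,0,-0.11],-1],
  [[0,0,0],[0,0,-0.135],-1],
])

```text
t: 5.8
eef_pos: [432.2, -15.3, 251.0]
tcp_rot: [-3.142, 0.0, 3.142]
ft_force: [-0.2, 0.5, -1.5]
opening: 0.161
grip_force: 30.0
```

```bash
python3 -c "
from h import *
print(readout.state()['opening'],readout.state()['grip_force'],readout.state()['ft_force'])
to([568.2,149.2,250])"
```

```text
0.16083954833450548 29.999623596668243 [-0.21603294  0.53378442 -1.5487527 ]
pos [432.2 -15.3 251. ] rot [-3.1416e+00  5.0000e-04  3.1416e+00] t 5.8 shift m [-0.136   0.1645  0.001 ]
```

Call:
move_arm([
  [[0,0,0],[-0.027,0.033,0],-1],
  [[0,0,0],[-0.061,0.074,0],-1],
  [[0,0,0],[-0.095,0.115,0],-1],
  [[0,0,0],[-0.122,0.148,0],-1],
  [[0,0,0],[-0.136,0.1645,0],-1],
])

```text
t: 6.42
eef_pos: [569.0, 150.9, 249.2]
tcp_rot: [3.142, -0.001, -3.14]
ft_force: [0.0, -0.4, -0.4]
opening: 0.157
grip_force: 30.0
```

Call:
move_arm([
  [[0,0,0],[0,0,0.01],-1],
  [[0,0,0],[0,0,0.01],-1],
  [[0,0,0],[0,0,0.01],-1],
])

```text
t: 6.8
eef_pos: [567.8, 148.5, 240.1]
tcp_rot: [3.142, -0.0, 3.141]
ft_force: [0.3, 0.0, -0.3]
opening: 0.161
grip_force: 30.0
```

```bash
python3 -c "
from h import *
s=eyes.read_camera('scene');t=eyes.read_camera('top');st=readout.state()
print(st['opening'],st['eef_pos'],st['tcp_rot'],st['t'])
for c in (s,t): print(proj(c,[[567,150.5,120],[568.2,149.2,130],[568.2,149.2,236]]).round(1))
a=cv2.resize(s['img'][170:260,370:430],None,fx=6.5,fy=6.5,interpolation=cv2.INTER_CUBIC)
b=cv2.resize(t['img'][155:245,240:300],None,fx=6.5,fy=6.5,interpolation=cv2.INTER_CUBIC)
save(s,'crop6.png',cv2.convertScaleAbs(np.hstack([a,b]),alpha=1.7));print(a.shape)"
```

```text
0.1613146270539409 [568.11533355 148.59715483 240.37153954] [3.14145639e+00 6.15852823e-04 3.14076693e+00] 6.9
[[400.8 236.2]
 [400.8 232.6]
 [405.  188. ]]
[[268.4 203.4]
 [268.4 201.8]
 [260.5 189.2]]
(585, 390, 3)
```

View pics/crop6.png

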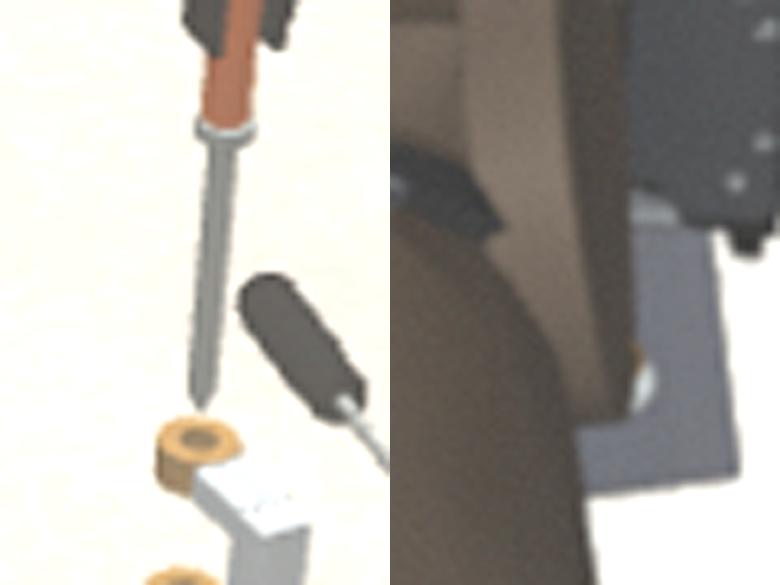

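Call:
move_arm([
  [[0,0,0],[-0.0015,0,0],-1],
  [[0,0,0],[-0.0015,0,0.004],-1],
  [[0,0,0],[-0.0015,0,0.008],-1],
  [[0,0,0],[-0.0015,0,0.011],-1],
  [[0,0,0],[-0.0015,0,0.014],-1],
])

```text
t: 7.52
eef_pos: [569.7, 149.2, 225.6]
tcp_rot: [3.142, -0.0, -3.142]
ft_force: [0.0, -0.2, -0.5]
opening: 0.159
grip_force: 30.0
```

```bash
python3 -c "
from h import *
s=eyes.read_camera('scene');st=readout.state()
print(st['opening'],st['eef_pos'],st['tcp_rot'],st['t'],st['ft_force'],st['moment'])
a=cv2.resize(s['img'][215:265,375:425],None,fx=12,fy=12,interpolation=cv2.INTER_CUBIC)
save(s,'crop7.png',cv2.convertScaleAbs(a,alpha=1.7))"
```

```text
0.16331905754073855 [569.58826481 149.1887341  225.26156513] [-3.14158387e+00 -6.48920254e-04  3.14159176e+00] 7.575 [ 0.4351081   0.06329576 -1.71812274] [ 0.02638841 -0.00064468  0.03373539]
```

View pics/crop7.png

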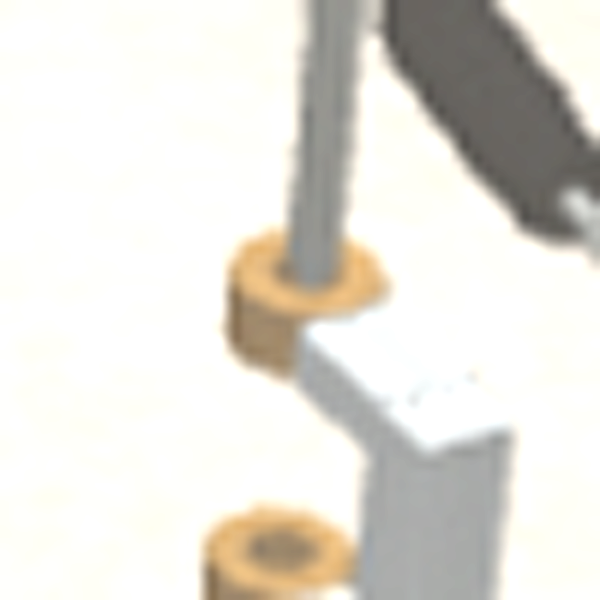

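Call:
move_arm([
  [[0,0,0],[0.0004,-0.001,0],-1],
  [[0,0,0],[0.0004,-0.001,0.003],-1],
  [[0,0,0],[0.0004,-0.001,0.006],-1],
  [[0,0,0],[0.0004,-0.001,0.009],-1],
  [[0,0,0],[0.0004,-0.001,0.009],-1],
])

```text
t: 8.2
eef_pos: [569.3, 148.2, 216.6]
tcp_rot: [3.142, -0.0, 3.142]
ft_force: [-0.1, 0.6, -0.4]
opening: 0.163
grip_force: 30.0
```

```bash
python3 -c "
from h import *
s=eyes.read_camera('scene');st=readout.state()
print(st['opening'],st['eef_pos'],st['tcp_rot'],st['t'],st['ft_force'],st['moment'])
a=cv2.resize(s['img'][215:265,375:425],None,fx=12,fy=12,interpolation=cv2.INTER_CUBIC)
save(s,'crop8.png',cv2.convertScaleAbs(a,alpha=1.7))"
```

```text
0.15990224622042457 [569.32796613 148.1936668  216.7940908 ] [ 3.14154072e+00 -2.35688736e-04  3.14156565e+00] 8.25 [ 0.24875402 -0.86970238 -0.75165011] [ 0.03763588 -0.02526353 -0.01019797]
```

Call:
move_arm([
  [[0,0,0],[0,0,0.004],-1],
  [[0,0,0],[0,0,0.008],-1],
  [[0,0,0],[0,0,0.012],-1],
  [[0,0,0],[0,0,0.016],-1],
  [[0,0,0],[0,0,0.02],-1],
])

```text
t: 8.88
eef_pos: [569.3, 148.2, 196.6]
tcp_rot: [3.142, -0.0, 3.142]
ft_force: [-0.3, 0.1, -0.7]
opening: 0.161
grip_force: 30.0
```

Call:
move_arm([
  [[0,0,0],[0,0,0.005],-1],
  [[0,0,0],[0,0,0.01],-1],
  [[0,0,0],[0,0,0.015],-1],
  [[0,0,0],[0,0,0.02],-1],
  [[0,0,0],[0,0,0.02],-1],
])

```text
t: 9.5
eef_pos: [569.2, 148.2, 176.5]
tcp_rot: [-3.142, -0.001, 3.142]
ft_force: [0.3, -0.1, -0.6]
opening: 0.159
grip_force: 30.0
```

```bash
python3 -c "
from h import *
s=eyes.read_camera('scene');st=readout.state()
print(st['opening'],st['eef_pos'],st['tcp_rot'],st['t'],st['ft_force'],st['moment'])
a=cv2.resize(s['img'][215:265,375:425],None,fx=12,fy=12,interpolation=cv2.INTER_CUBIC)
save(s,'crop8.png',cv2.convertScaleAbs(a,alpha=1.7))"
```

```text
0.15725450228252175 [569.34569483 148.2081304  176.7984114 ] [ 3.14153381e+00 -1.90503179e-04  3.14152811e+00] 9.55 [ 0.04037021 -0.57043471 -0.86012152] [0.04379727 0.02284675 0.03294656]
```

View pics/crop8.png

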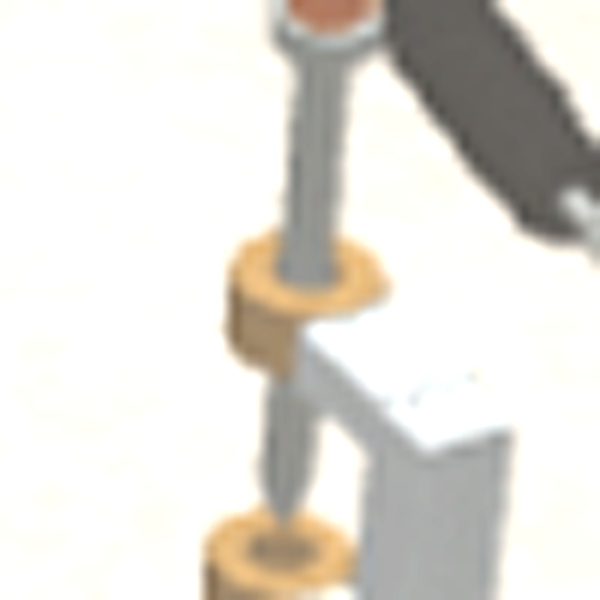

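Call:
move_arm([
  [[0,0,0],[0,0,0.004],-1],
  [[0,0,0],[0,0,0.008],-1],
  [[0,0,0],[0,0,0.012],-1],
  [[0,0,0],[0,0,0.016],-1],
  [[0,0,0],[0,0,0.02],-1],
])

```text
t: 10.18
eef_pos: [569.4, 148.2, 156.6]
tcp_rot: [3.142, 0.0, 3.142]
ft_force: [-0.4, 0.9, 0.2]
opening: 0.162
grip_force: 30.0
```

Call:
move_arm([
  [[0,0,0],[0,0,0.004],-1],
  [[0,0,0],[0,0,0.008],-1],
  [[0,0,0],[0,0,0.012],-1],
  [[0,0,0],[0,0,0.0167],-1],
  [[0,0,0],[0,0,0.0167],-1],
])

```text
t: 10.8
eef_pos: [569.2, 148.2, 139.8]
tcp_rot: [3.142, -0.001, 3.142]
ft_force: [-0.2, -0.9, -1.0]
opening: 0.16
grip_force: 30.0
```

```bash
python3 -c "
from h import *
np.set_printoptions(precision=2,suppress=True)
s=eyes.read_camera('scene');st=readout.state()
print(st['opening'],st['eef_pos'],st['tcp_rot'],st['t'],st['ft_force'],st['moment'])
# sample brightness down the shaft axis image line
for z in range(155,112,-2):
  p=proj(s,[569.3,148.2,z])[0]; print(z,p.round(1),s['img'][int(round(p[1])),int(round(p[0]))-1:int(round(p[0]))+2].mean(0).astype(int))
for z in range(48,14,-4):
  p=proj(s,[569.3,148.2,z])[0]; print(z,p.round(1),s['img'][int(round(p[1])),int(round(p[0]))-4:int(round(p[0]))+5].mean(1).astype(int))
"
```

```text
0.15999883750684452 [569.32 148.22 140.05] [ 3.14 -0.    3.14] 10.85 [-0.16  0.1  -0.84] [ 0.06 -0.02 -0.  ]
155 [401.6 222.8] [104  72  57]
153 [401.5 223.6] [105  72  57]
151 [401.4 224.4] [105  72  57]
149 [401.3 225.2] [104  72  56]
147 [401.3 226.1] [104  72  56]
145 [401.2 226.9] [105  72  57]
143 [401.1 227.7] [104  72  57]
141 [401.  228.5] [104  72  57]
139 [401.  229.3] [104  72  57]
137 [400.9 230.1] [104  71  56]
135 [400.8 230.9] [105  74  58]
133 [400.7 231.7] [111  92  80]
131 [400.7 232.5] [107 109 107]
129 [400.6 233.3] [107 109 107]
127 [400.5 234.1] [87 87 84]
125 [400.4 234.9] [87 88 86]
123 [400.4 235.7] [87 88 86]
121 [400.3 236.5] [86 87 86]
119 [400.2 237.3] [86 87 86]
117 [400.1 238.1] [93 90 85]
115 [400.1 238.9] [122 105  79]
113 [400.  239.7] [135 109  74]
48 [397.6 264.7] [ 79  80  79  99 136 156 182 180 180]
44 [397.5 266.2] [ 78  80  81  81 104 150 176 179 177]
40 [397.4 267.7] [ 89  79  80  82  96 110 116 146 173]
36 [397.2 269.2] [ 79  78  80  87 101 112 109 116 147]
32 [397.1 270.6] [ 81  81  81  81  87  97 109 111 109]
28 [396.9 272.1] [ 81  80  80  79  81  81  96 109 112]
24 [396.8 273.6] [86 90 97 97 95 88 80 82 96]
20 [396.7 275. ] [111 117 131 130 127 117 100  87  82]
16 [396.5 276.5] [129 119 112 111 112 121 124 116  97]
```

```bash
python3 -c "
from h import *
np.set_printoptions(precision=2,suppress=True)
s=eyes.read_camera('scene')
a=np.array([569.3,148.2,0]);o=s['extrinsics'][:3,3];f=(o-a)[:2];f/=np.linalg.norm(f);l=np.array([f[1],-f[0]]) # image left
if proj(s,a+[*l*10,0])[0,0]>proj(s,a)[0,0]: l=-l
rb=s['img'][...,0].astype(np.float32)-s['img'][...,2]
for k in (-7.5,-6.5,6.5,7.5):
  r=np.sqrt(100-k*k)
  zs=np.arange(124,138,.5)
  P=np.array([[*(a[:2]+l*k+f*r),z] for z in zs]); uv=proj(s,P).astype(np.float32)
  v=cv2.remap(rb,uv[None,:,0],uv[None,:,1],cv2.INTER_LINEAR)[0]
  print(k,uv[0],[(float(z),int(x)) for z,x in zip(zs,v)])
"
```

```text
-7.5 [403.83 237.37] [(124.0, 61), (124.5, 61), (125.0, 62), (125.5, 62), (126.0, 63), (126.5, 65), (127.0, 65), (127.5, 65), (128.0, 62), (128.5, 57), (129.0, 52), (129.5, 47), (130.0, 42), (130.5, 35), (131.0, 30), (131.5, 24), (132.0, 17), (132.5, 12), (133.0, 10), (133.5, 8), (134.0, 6), (134.5, 5), (135.0, 3), (135.5, 3), (136.0, 2), (136.5, 2), (137.0, 1), (137.5, 2)]
-6.5 [403.33 237.59] [(124.0, 54), (124.5, 54), (125.0, 54), (125.5, 54), (126.0, 55), (126.5, 57), (127.0, 58), (127.5, 59), (128.0, 60), (128.5, 57), (129.0, 54), (129.5, 50), (130.0, 47), (130.5, 43), (131.0, 37), (131.5, 30), (132.0, 24), (132.5, 17), (133.0, 12), (133.5, 9), (134.0, 7), (134.5, 5), (135.0, 3), (135.5, 1), (136.0, 1), (136.5, 1), (137.0, 1), (137.5, 1)]
6.5 [397.09 237.01] [(124.0, 44), (124.5, 44), (125.0, 44), (125.5, 43), (126.0, 44), (126.5, 43), (127.0, 45), (127.5, 45), (128.0, 46), (128.5, 47), (129.0, 48), (129.5, 43), (130.0, 36), (130.5, 31), (131.0, 24), (131.5, 18), (132.0, 15), (132.5, 12), (133.0, 9), (133.5, 5), (134.0, 3), (134.5, 2), (135.0, 2), (135.5, 2), (136.0, 2), (136.5, 2), (137.0, 6), (137.5, 10)]
7.5 [396.64 236.71] [(124.0, 54), (124.5, 54), (125.0, 54), (125.5, 55), (126.0, 55), (126.5, 56), (127.0, 57), (127.5, 58), (128.0, 59), (128.5, 56), (129.0, 49), (129.5, 42), (130.0, 35), (130.5, 28), (131.0, 23), (131.5, 19), (132.0, 15), (132.5, 11), (133.0, 7), (133.5, 4), (134.0, 3), (134.5, 3), (135.0, 2), (135.5, 1), (136.0, 1), (136.5, 3), (137.0, 5), (137.5, 7)]
```

```bash
python3 -c "
from h import *
print(env.job_done())"
```

```text
the job is handed in; nothing more can be done
None
```

The orange pin is through both bushings of the yellow-striped hinge, its tip about 15 mm below the lower one. The gap under the collar measures about 10.5 mm in the picture, and the pin is still gripped and held still; I handed the job in with about 11 s on the robot's clock.

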